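# Put the food tub away in the roll-top bread bin

## Robot

A 7-joint arm with a two-finger parallel gripper is mounted at the origin on a cart in front of the work surface, level with it; the furniture and walls round the work are solid. World frame = base frame: x ahead of the robot, y to its left, z up, the work surface at z = 0. Lengths are in m, angles in rad, forces in N, time in s.
With the tool pointing down it reaches from about 0.4 to 0.875 m from the base axis. Payload 19.3 kg.
Tool frame: the origin (TCP) lies at the very end of the fingers, on their centre line; the grasp point (between the pads) lies 19 mm behind it; z points along the fingers, y is the line along which they close (so a half turn about z gives the same grasp; the last joint's range is limited). The gripper opens to 85 mm and grips with 20 to 120 N. Pads are 22 mm wide; open, the fingers measure 114 mm over their backs; the gripper's body (76 mm by 85 mm) begins 54 mm behind the grasp point. The pads swing forward as they close: fully open they stand 13 mm farther back than shut.
Start: joints at [-1.207, 0.521, -0.036, 1.599, 0.021, 1.021, -0.113], TCP at [0.263, 0.567, 0.231] pointing down, gripper open.
Joint ranges: [-2.91, 2.91], [-0.3, 2.13], [-1.5, 1.42], [0.17, 2.43], [-1.26, 4.41], [0.16, 1.93], [-2.52, 2.52]. Speed limits (rad/s): [1.89, 1.89, 2.39, 2.39, 3.01, 3.01, 3.01].

## Interface

Orientations are given as [roll, pitch, yaw] about the fixed x, y, z axes, in that order (R = Rz(yaw) Ry(pitch) Rx(roll)).
In Python, from workcell import bot gives the robot as it stands.
- The arm moves only by the shell command python3 -m crank 'ROWS' [FORCE]. ROWS is a JSON object of lists of equal length, an entry for each row: "travel": the shift along the world's x, y, z in cm, a list of three; "turn": the turn, a rotation vector about the world's x, y, z in degrees, a list of three; "gripper": the closure, from 0 (fully open) to 1 (shut). A call has exactly 5 rows; each row is the pose to reach, as a shift and turn from the pose commanded when the call began; what a row does not reach only later rows make up. A row lasts 1/10 s, in which the tool goes at most 50 mm and 8.59 degrees, less where a joint would pass 70% of its speed; a pose out of reach is approached as far as the arm can. A call with a gripper value outside its range is refused whole. The fingers move at their own pace and stop on an object; FORCE is the grip in N (left out, the last holds). Time passes only in rows, so rows that repeat a pose let the fingers close, or fill a call up. It gives the time, the measured TCP pose, the force, the opening and the grip force at its end, in the units of the state.
- bot.observe(): the state, without advancing time (a new reading comes with each control period).
- bot.grab_frame(name): name is "scene" or "top" or "wrist"; returns a dict with "pixels" (480x640x3 uint8, red, green, blue), "fx", "fy", "cx", "cy" (pixels), "extrinsics" (4x4, takes a point from world to camera coordinates). Camera axes: x right, y down, z forward; pixel columns grow to the right and rows downward; lengths in m; the calibration is good to about 2 mm. A picture is of the moment at which its call begins. There is no depth.
- bot.job_done(): hands the job in; it is judged then, once.
The state is a dict: "clock": time; "qpos": joint angles; "qd": joint speeds; "joint_efforts": joint torques, N m; "position": TCP position; "tool_rot": TCP orientation; "force": force on the tool from outside, world axes, zero at the start; "moment": the same for the moment, N m; "grip_width": finger opening in m; "finger_force": force on a finger pad.
Only numpy, scipy, OpenCV 4.12 (cv2) and the standard library are available. Lean on these libraries where they do the work, as an engineer would, in place of code of your own. Each camera call takes 0.05 s, during which the arm holds its last target. There are 200 camera calls.

## Task

Put the lidded food tub away in the bread bin: push the bin's roll-top door up and over its balance point so that it stays open by itself, push the tub along the worktop right into the bin, then push the door over again so that it closes fully. Only push, with the fingertips or the outside of the fingers: do not grip the door's lip, do not lift or tip the tub, and leave the apple, lemon, mug and tin where they stand.

Things in the scene. Friction and masses are not known exactly. Their poses are not given: they have to be found in the camera images.
- bread_bin: Roll-top bread bin fixed to the worktop: two round wooden cheeks (165 mm high, 270 mm apart inside), steel back over the rear half, curved steel door over the front half; 300 mm wide over all. Origin: centre of the underside, on the worktop; z up, +x from the front to the back, y along the hinge. 3 mm floor, x -120 to +124 mm, its front edge a ramp. Door open: all of x < 0 is open above.
- roll_top (a joint): Door angle, rad: 0 shut, 1.6 fully open at its stop. Quarter cylinder, outer radius 135 mm; its hinge axis lies along the bin's y, 35 mm above the bin's origin. Opening carries it from the front over the top to the back. A steel counterweight bar on its rear edge balances it: left alone below about 0.53 it falls shut, above that open, damped, in 1 to 2 s. 3 to 5 N at the lip moves it.
- door_lip (a point): Middle of the outer edge (10 mm rod, 200 mm long, along the bin's y) of the door's finger lip, a 4 mm steel blade standing 30 mm out from the door, radially, 165 mm from hinge axis to rod. Door shut: at x -155, z +91 mm in the bin's frame, pointing to the front, 20 degrees up, with free space below. Turns with the door: straight up at 1.22 rad, 22 degrees towards the back when fully open.
- food_tub: White rectangular food tub with its lid on, 0.4 kg, 99 mm (its x) by 149 mm (its y) and 59 mm high, standing on the worktop in front of the bin with a long side roughly towards it. Origin at the centre of its underside, z up. The lid's rim at 51 to 60 mm height is its widest part.
- apple: Red apple, 72 mm wide, 63 mm high, loose. Origin under its centre.
- lemon: Yellow lemon, 76 x 56 x 55 mm, loose. Origin under its centre.
- mug: White mug with yellow stripes and a handle, 86 x 120 x 101 mm, loose. Origin under its centre.
- tin: Low green food tin, 76 mm wide, 58 mm high, loose. Origin under its centre.

How it is judged:
On the way, in this order (a step that is already met when the one before it is completed fails the run):
1. the door has been pushed past its balance point and stands fully open by itself, untouched (value of joint roll_top above 1.45 rad and contact force between each of the arm, the fingers and roll_top below 0.3 N), for 0.3 s.
2. the tub stands wholly inside the bin, clear of the door's path, with the door still open (value of joint roll_top above 1.3 rad and x of food_tub in the frame of bread_bin between -0.078 and 0.09 m and y of food_tub in the frame of bread_bin between -0.075 and 0.075 m), for 0.2 s.
At the end, for the whole second after the job is handed in: the door is closed (within 0.05 rad) and the tub stands upright and still on the bin's floor, behind the closed door, after the door had stood fully open by itself (above 1.45 rad) while the tub went in (value of joint roll_top below 0.05 rad and x of food_tub in the frame of bread_bin between -0.085 and 0.09 m and y of food_tub in the frame of bread_bin between -0.075 and 0.075 m and height (world z) of food_tub below 0.012 m and angle between food_tub's own z axis and vertical below 0.1 rad and linear speed of food_tub below 0.02 m/s); the robot touches nothing.
It fails at once if the tub is lifted (more than 20 mm) or tipped (more than 20 degrees) (height (world z) of food_tub above 0.02 m or angle between food_tub's own z axis and vertical above 0.35 rad).
It fails at once if the door's lip is taken between the fingers instead of being pushed (x of the grasp point in the frame of door_lip between -0.008 and 0.008 m and z of the grasp point in the frame of door_lip between -0.008 and 0.008 m and y of the grasp point in the frame of door_lip between -0.11 and 0.11 m).
It fails at once if the apple, lemon, mug or tin is moved by more than 30 mm (distance of any of apple, lemon, mug, tin from where it was at the start of the episode above 0.03 m).
It also fails if it takes over 67 s, if anything falls off the work surface, if the arm or the gripper's body presses on something with over 40 N, if the wrist force passes 120 N, or if a joint passes its speed limit or range.

## Working session

There is one attempt and no reset: what is moved stays moved. The work goes in short steps, Python scripts to look and compute and a shell command to move; the robot and the scene stay as the last step left them, time stands still between calls to the robot, and variables do not carry over. Pictures are saved under pics/ and viewed, at most 13 in all, crops included, and the job is handed in when it is done.

```bash
mkdir -p pics; ls; python3 - <<'E'
from workcell import bot
import cv2,numpy as np
s=bot.observe(); print({k:np.round(v,3).tolist() for k,v in s.items()})
for n in("scene","top"):
    f=bot.grab_frame(n); cv2.imwrite(f"pics/{n}0.png",f["pixels"][:,:,::-1]); print(n,f["fx"],f["fy"],f["cx"],f["cy"],np.round(f["extrinsics"],4).tolist())
E
```

```text
pics
{'clock': 0.0, 'qpos': [-1.207, 0.522, -0.036, 1.6, 0.021, 1.021, -0.113], 'qd': [-0.0, -0.001, 0.001, 0.0, 0.0, -0.001, 0.001], 'joint_efforts': [0.0, -92.708, 1.98, -36.992, 0.018, 0.008, 0.0], 'position': [0.263, 0.567, 0.231], 'tool_rot': [-3.14, 0.0, 2.708], 'force': [-0.091, -0.484, 0.711], 'moment': [-0.031, 0.048, -0.005], 'finger_force': 0.0, 'grip_width': 0.086}
scene 452.43844994523874 452.43844994523874 315.82335274871645 244.2347111637032 [[-0.902, -0.4318, 0.0036, 0.4803], [-0.3677, 0.7637, -0.5306, 0.2935], [0.2264, -0.4799, -0.8476, 1.0575], [0.0, 0.0, 0.0, 1.0]]
top 525.8754613001211 525.8754613001211 325.3315769019501 237.36003261988813 [[0.0023, -1.0, -0.0004, -0.0606], [-0.9867, -0.0022, -0.1626, 0.5824], [0.1626, 0.0007, -0.9867, 1.3029], [0.0, 0.0, 0.0, 1.0]]
```

View pics/top0.png

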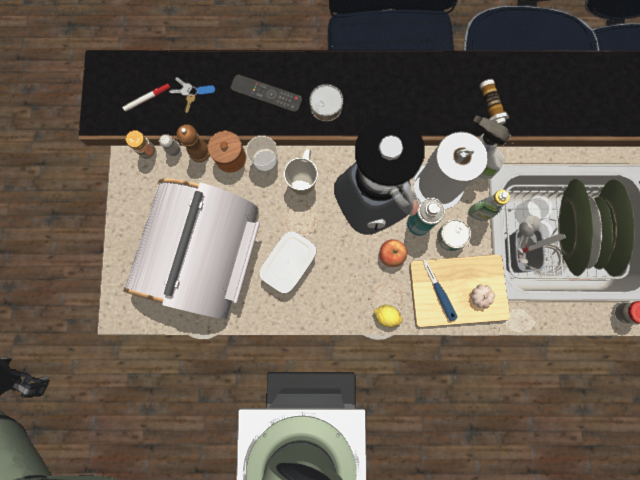

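View pics/scene0.png

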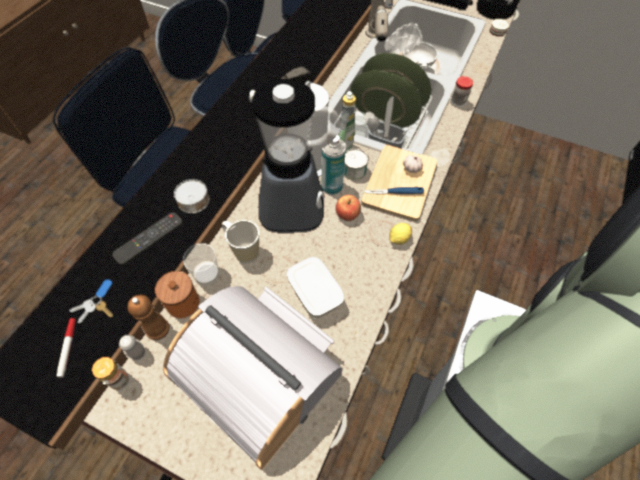

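The top view shows the bin at about (195,250) with its lip facing right (edge about (258,222) to (230,302)). The tub is at (288,263), mug (300,175), apple (393,253), lemon (388,316) and tin (455,235).

```bash
python3 - <<'E'
import cv2
a=cv2.imread("pics/top0.png")[165:335,115:325]; b=cv2.imread("pics/scene0.png")[220:460,150:360]
cv2.imwrite("pics/c0.png",cv2.resize(a,None,fx=3.5,fy=3.5,interpolation=cv2.INTER_CUBIC))
cv2.imwrite("pics/c1.png",cv2.resize(b,None,fx=2.5,fy=2.5,interpolation=cv2.INTER_CUBIC))
E
```

```text
(no output)
```

View pics/c0.png

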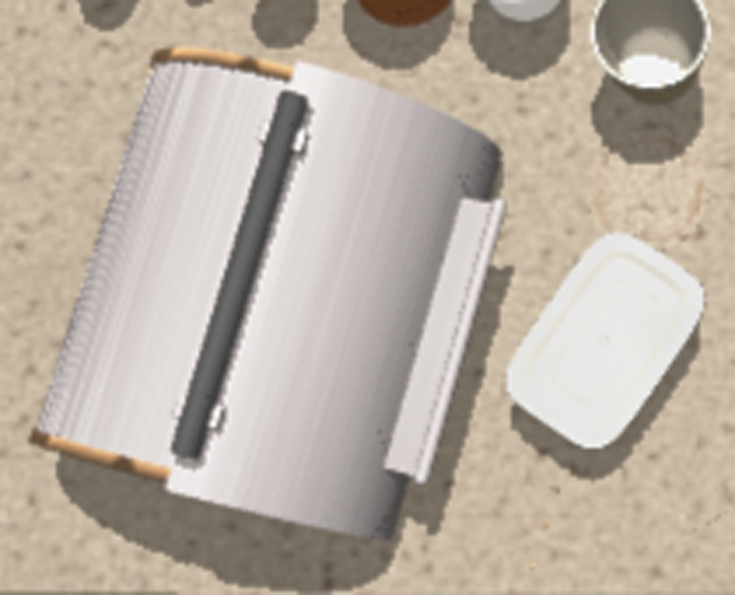

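View pics/c1.png

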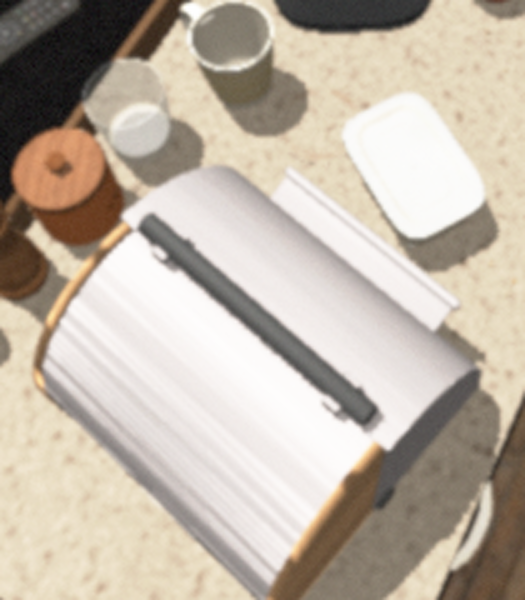

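The crops show the lip's rod ends at top px (258.4,223) and (235,302), and scene px (266,289) and (333,341). The tub lid is a clean white rounded rectangle. Its long side is turned about 15–20° relative to the bin front.

```bash
cat > h.py <<'E'
import numpy as np,cv2
from workcell import bot
def cam(f): return np.array([[f["fx"],0,f["cx"]],[0,f["fy"],f["cy"]],[0,0,1]]),np.array(f["extrinsics"])
def ray(f,uv,z):
    K,E=cam(f); d=E[:3,:3].T@np.linalg.solve(K,np.r_[uv,1.]); o=-E[:3,:3].T@E[:3,3]
    return o+d*(z-o[2])/d[2]
def tri(f,a,g,b):
    P=[cam(q)[0]@cam(q)[1][:3] for q in(f,g)]
    X=cv2.triangulatePoints(P[0],P[1],np.float64(a).T,np.float64(b).T); return (X[:3]/X[3]).T
def tub(f,box,thr=225,z=.058,show=True):
    x0,y0,x1,y1=box; p=f["pixels"][y0:y1,x0:x1].astype(int)
    m=((p.min(2)>thr)&(np.ptp(p,2)<16)).astype(np.uint8)
    c=max(cv2.findContours(m,0,1)[0],key=cv2.contourArea)[:,0]
    w=np.array([ray(f,q+[x0,y0],z)[:2] for q in c])
    return cv2.minAreaRect((w*1000).astype(np.float32))
E
python3 - <<'E'
from h import *
t=bot.grab_frame("top");s=bot.grab_frame("scene")
a=[(258.4,223.),(235.,302.1)];b=[(266,288.8),(332.8,341.2)]
L=tri(t,a,s,b);print("lip tri",L.round(4))
L2=np.array([ray(t,q,.091) for q in a]);print("lip top plane",L2.round(4),np.linalg.norm(L2[0]-L2[1]))
print("scene plane",[ray(s,q,.091).round(4) for q in b])
# bar
print("bar z.165",[ray(t,(115+x/3.5,165+y/3.5),.175).round(3) for x,y in((293,95),(188,458))])
print("cheeks z.1",[ray(t,(115+x/3.5,165+y/3.5),.035).round(3) for x,y in((155,60),(35,437))])
d=L2[0]-L2[1];d/=np.linalg.norm(d);yaw=np.arctan2(-d[0],d[1]) # +-y axis
print("axis",d)
print("tub",tub(t,(255,225,325,300)),tub(s,(275,250,350,320)))
for n,q,z in(("apple",(393,253),.03),("lemon",(388,316),.03),("mug",(301,175),.1),("tin",(455,235),.058)):print(n,ray(t,q,z).round(3))
E
```

```text
lip tri [[0.6121 0.1084 0.0862]
 [0.415  0.1598 0.0935]]
lip top plane [[0.6114 0.1078 0.091 ]
 [0.4151 0.1603 0.091 ]] 0.2031377730766969
scene plane [array([0.6102, 0.1102, 0.091 ]), array([0.4153, 0.159 , 0.091 ])]
bar z.165 [array([0.669, 0.239, 0.175]), array([0.426, 0.298, 0.175])]
cheeks z.1 [array([0.731, 0.379, 0.035]), array([0.448, 0.451, 0.035])]
axis [ 0.96604771 -0.25836374  0.        ]
tub ((519.1687622070312, 36.36567306518555), (94.64356231689453, 145.5901641845703), 56.20719909667969) ((519.02587890625, 34.98831558227539), (97.28067016601562, 147.17929077148438), 56.313743591308594)
apple [ 0.545 -0.235  0.03 ]
lemon [ 0.383 -0.219  0.03 ]
mug [0.733 0.002 0.1  ]
tin [ 0.588 -0.39   0.058]
```

```bash
python3 -m crank '{"travel":[[0,0,5],[2,-3,9],[4,-7,12],[6,-11,13],[8,-16,13]],"turn":[[0,0,-8],[0,0,-16],[0,0,-24],[0,0,-32],[0,0,-40]],"gripper":[1,1,1,1,1]}'; python3 -m crank '{"travel":[[2,-4,0],[5,-8,0],[7,-12,0],[10,-16,0],[12,-20,0]],"turn":[[0,0,-8],[0,0,-16],[0,0,-24],[0,0,-32],[0,0,-40]],"gripper":[1,1,1,1,1]}'
```

```text
clock: 0.7
position: [0.3412, 0.4122, 0.3629]
tool_rot: [3.139, -0.002, 2.004]
force: [0.5, -0.5, -0.1]
grip_width: 0.0123
finger_force: 0.0
clock: 1.2
position: [0.4613, 0.2113, 0.3613]
tool_rot: [3.141, -0.0, 1.305]
force: [1.1, 0.4, -0.3]
grip_width: -0.0001
finger_force: 0.0
```

```bash
python3 -m crank '{"travel":[[2,-4,0],[4,-8,-2],[6,-12,-4],[8,-15,-6],[9.2,-16.4,-9]],"turn":[[6.8,-1.7,0],[13.6,-3.5,0],[20.4,-5.2,0],[27,-7,0],[33.9,-8.7,0]],"gripper":[1,1,1,1,1]}'; python3 -m crank '{"travel":[[0,0,-4],[0,0,-8],[0,0,-11],[0,0,-11],[0,0,-11]],"turn":[[0,0,0],[0,0,0],[0,0,0],[0,0,0],[0,0,0]],"gripper":[1,1,1,1,1]}'
python3 - <<'E'
from h import *
for n in("scene","wrist"):
    f=bot.grab_frame(n);cv2.imwrite(f"pics/{n}1.png",f["pixels"][:,:,::-1])
a=cv2.imread("pics/scene1.png")[160:460,150:500];b=cv2.imread("pics/wrist1.png")
cv2.imwrite("pics/m1.png",np.hstack([cv2.resize(a,(400,343)),cv2.resize(b,(400,343))]))
E
```

```text
clock: 1.7
position: [0.539, 0.0686, 0.2923]
tool_rot: [-3.128, -0.526, 1.312]
force: [0.8, 1.7, 0.2]
grip_width: 0.0
finger_force: 0.0
clock: 2.2
position: [0.5379, 0.0702, 0.1822]
tool_rot: [-3.122, -0.521, 1.311]
force: [0.8, 0.2, 0.5]
grip_width: 0.0
finger_force: 0.0
```

View pics/m1.png

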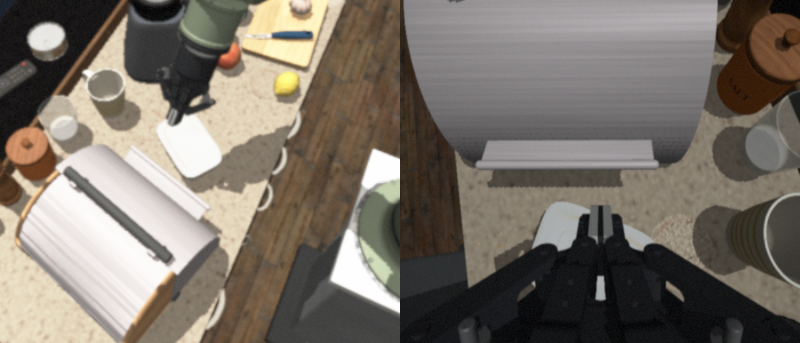

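The scene view shows the gripper in front of the lip, above the tub. In the wrist view the lip is horizontal, parallel to the closing line (rod at about y=163), so it is well aligned. Next the tip goes under the lip.

```bash
python3 -m crank '{"travel":[[1,0.5,-4],[2,1.5,-8],[3,2.8,-12.5],[3.1,4.1,-12.5],[3.1,4.1,-12.5]],"turn":[[0,0,0],[0,0,0],[0,0,0],[0,0,0],[0,0,0]],"gripper":[1,1,1,1,1]}'
python3 - <<'E'
from h import *
for n in("scene","wrist"):
    f=bot.grab_frame(n);cv2.imwrite(f"pics/{n}2.png",f["pixels"][:,:,::-1])
a=cv2.imread("pics/scene2.png")[210:410,220:420];b=cv2.imread("pics/wrist2.png")
cv2.imwrite("pics/m2.png",np.hstack([cv2.resize(a,(400,400)),cv2.resize(b,(400,400))]))
E
```

```text
clock: 2.8
position: [0.5689, 0.1133, 0.0581]
tool_rot: [-3.123, -0.523, 1.313]
force: [-1.0, 0.6, 1.0]
grip_width: -0.0001
finger_force: 0.0
```

View pics/m2.png

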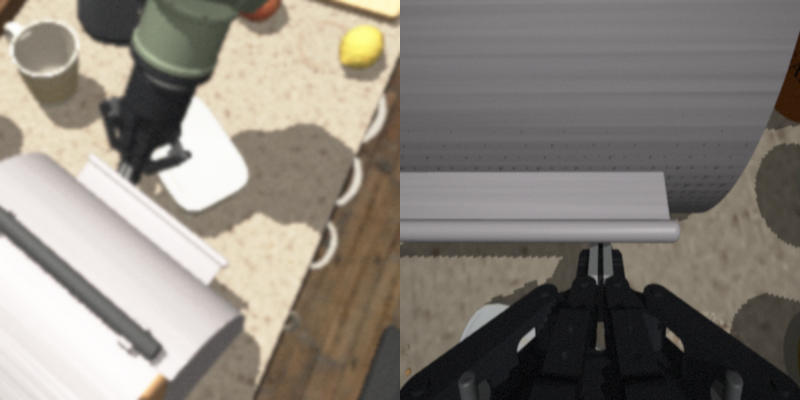

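Fingers are under the lip: the rod is just above the fingertips in the wrist view at about (600,232). Now push up along the arc.

```bash
python3 -m crank '{"travel":[[0,0,1.2],[0.2,0.9,3.2],[0.5,1.8,5.1],[0.8,3.2,6.7],[1.2,4.7,8.2]],"turn":[[0,0,0],[0,0,0],[0,0,0],[0,0,0],[0,0,0]],"gripper":[1,1,1,1,1]}'
python3 -m crank '{"travel":[[0.4,1.8,1.2],[0.9,3.5,2.3],[1.4,5.4,3.1],[1.4,5.4,3.1],[1.4,5.4,3.1]],"turn":[[0,0,0],[0,0,0],[0,0,0],[0,0,0],[0,0,0]],"gripper":[1,1,1,1,1]}'
python3 - <<'E'
from h import *
for n in("scene",):
    f=bot.grab_frame(n);cv2.imwrite(f"pics/{n}3.png",f["pixels"][:,:,::-1])
E
```

```text
clock: 3.4
position: [0.5814, 0.1573, 0.142]
tool_rot: [-3.126, -0.522, 1.311]
force: [-0.1, -1.4, -0.3]
grip_width: -0.0
finger_force: 0.9
clock: 3.9
position: [0.5949, 0.212, 0.1717]
tool_rot: [-3.125, -0.522, 1.313]
force: [-0.6, -1.0, -0.4]
grip_width: -0.0
finger_force: 0.0
```

View pics/scene3.png

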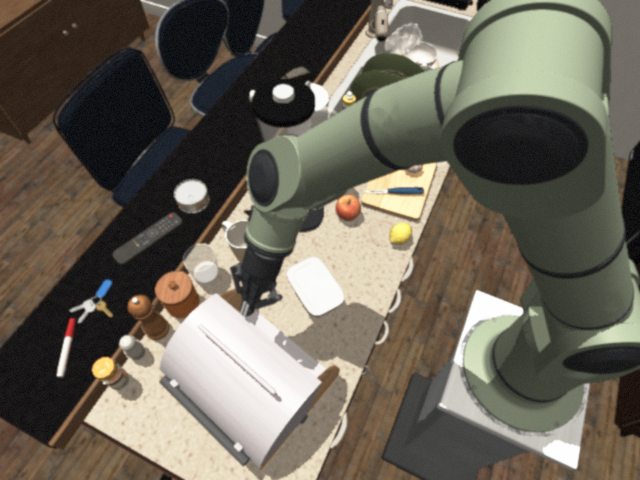

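The door has swung open (counterweight bar now at the back, about (205,420)). The tub is at (315,285), undisturbed. Now move to behind the tub, tool vertical, gripper open.

```bash
python3 -m crank '{"travel":[[-1,-3,1],[-2,-7.5,3],[-3.5,-12,5],[-5,-16.5,7],[-6.5,-21,7]],"turn":[[0,0,0],[0,0,0],[-7,1.8,0],[-14,3.6,0],[-21,5.4,0]],"gripper":[1,1,1,1,0.5]}'
python3 - <<'E'
from h import *
t=bot.grab_frame("top");cv2.imwrite("pics/top4.png",t["pixels"][:,:,::-1])
print([ray(t,q,.05).round(3) for q in((352,232),(336,190))])
s=bot.observe();R=cv2.Rodrigues
from scipy.spatial.transform import Rotation as Ro
yb=np.radians(75.5)
g=Ro.from_euler('xyz',[np.pi,0,yb]);c=Ro.from_euler('xyz',s['tool_rot'])
print(s['position'],np.degrees((g*c.inv()).as_rotvec()).round(2),np.abs(s['force']))
print((np.array([.495,-.078,.2])-s['position'])*100)
E
```

```text
clock: 4.45
position: [0.5299, -0.001, 0.2427]
tool_rot: [-3.129, -0.139, 1.309]
force: [-0.1, -0.4, -0.8]
grip_width: 0.013
finger_force: 0.0
[array([ 0.596, -0.128,  0.05 ]), array([ 0.707, -0.087,  0.05 ])]
[ 0.52802899 -0.0059472   0.24223579] [-7.32  1.18  0.54] [0.04248145 3.96232232 2.10885255]
[-3.30289919 -7.20527981 -4.22357895]
```

```bash
python3 -m crank '{"travel":[[-1.5,-3.5,0],[-3.2,-6.7,-2],[-3.2,-6.7,-6],[-3.2,-6.7,-10],[-3.2,-6.7,-14]],"turn":[[-4,0.6,0.3],[-7.3,1.2,0.5],[-7.3,1.2,0.5],[-7.3,1.2,0.5],[-7.3,1.2,0.5]],"gripper":[0,0,0,0,0]}'
python3 -m crank '{"travel":[[0,0,0],[0,0,0],[0,0,-4],[0,0,-7],[0,0,-7]],"turn":[[0,0,0],[0,0,0],[0,0,0],[0,0,0],[0,0,0]],"gripper":[0,0,0,0,0]}'
python3 - <<'E'
from h import *
for n in("scene","top"):
    f=bot.grab_frame(n);cv2.imwrite(f"pics/{n}5.png",f["pixels"][:,:,::-1])
a=cv2.imread("pics/scene5.png")[150:460,150:460];b=cv2.imread("pics/top5.png")[130:340,110:320]
cv2.imwrite("pics/m5.png",np.hstack([cv2.resize(a,(400,400)),cv2.resize(b,(400,400))]))
E
```

```text
clock: 5.0
position: [0.4973, -0.0652, 0.0987]
tool_rot: [-3.138, -0.014, 1.32]
force: [1.0, 0.1, 0.5]
grip_width: 0.0856
finger_force: 0.0
clock: 5.5
position: [0.4974, -0.0645, 0.0293]
tool_rot: [-3.136, -0.014, 1.321]
force: [-0.3, 0.6, 0.6]
grip_width: 0.0852
finger_force: 0.0
```

View pics/m5.png

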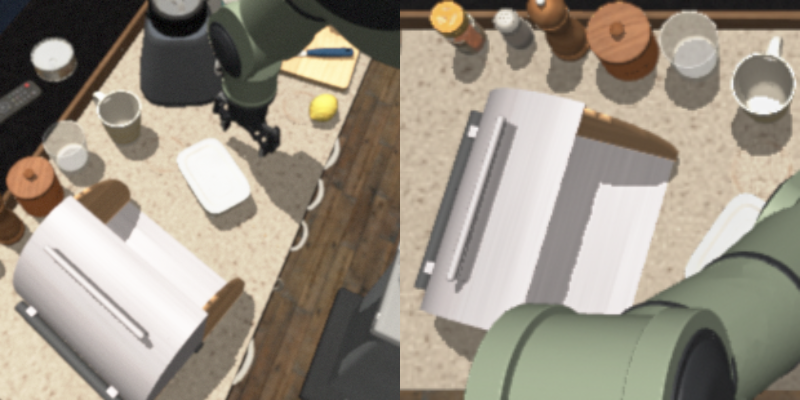

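Door is fully open, and the gripper stands open behind the tub. Push slowly along the bin's x, (0.25, 0.968).

```bash
python3 -m crank '{"travel":[[0.5,1.9,-0.5],[0.9,3.5,-0.5],[1.3,5,-0.5],[1.7,6.5,-0.5],[2,7.9,-0.5]],"turn":[[0,0,0],[0,0,0],[0,0,0],[0,0,0],[0,0,0]],"gripper":[0,0,0,0,0]}'
python3 -m crank '{"travel":[[0.4,1.4,0],[0.75,2.9,0],[1.1,4.3,0],[1.1,4.3,0],[1.1,4.3,0]],"turn":[[0,0,0],[0,0,0],[0,0,0],[0,0,0],[0,0,0]],"gripper":[0,0,0,0,0]}'
python3 - <<'E'
from h import *
for n in("scene","wrist"):
    f=bot.grab_frame(n);cv2.imwrite(f"pics/{n}6.png",f["pixels"][:,:,::-1])
a=cv2.imread("pics/scene6.png")[200:460,150:410];b=cv2.imread("pics/wrist6.png")
cv2.imwrite("pics/m6.png",np.hstack([cv2.resize(a,(400,400)),cv2.resize(b,(400,400))]))
E
```

```text
clock: 6.1
position: [0.5194, 0.0154, 0.027]
tool_rot: [-3.14, -0.015, 1.322]
force: [-0.3, -2.6, -0.4]
grip_width: 0.0857
finger_force: 1.1
clock: 6.6
position: [0.5288, 0.0579, 0.0247]
tool_rot: [-3.137, -0.014, 1.323]
force: [-0.4, 0.5, -0.4]
grip_width: 0.0851
finger_force: 0.0
```

View pics/m6.png

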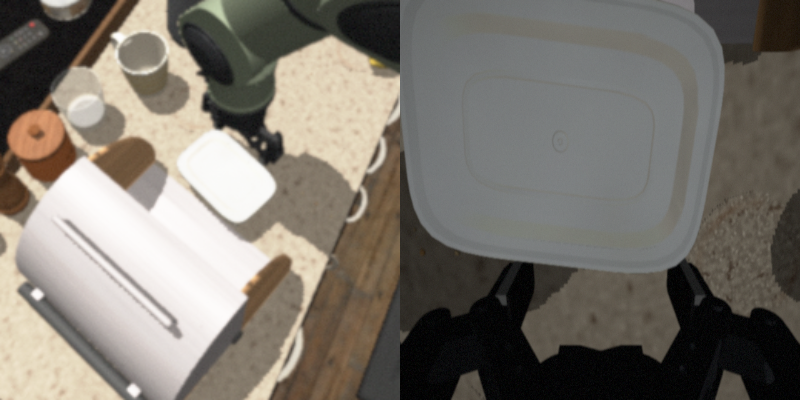

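The tub is nearly square to the bin now and sits about 18 mm to the left of the finger centre (wrist view, lid centre about (560,140) vs fingers about (605)). Shift the gripper sideways, then push on.

```bash
python3 -m crank '{"travel":[[-0.3,-1,0],[-1.7,-0.6,0],[-1.4,0.8,0],[-1,2.3,0],[-0.65,3.8,0]],"turn":[[0,0,0],[0,0,0],[0,0,0],[0,0,0],[0,0,0]],"gripper":[0,0,0,0,0]}'
python3 -m crank '{"travel":[[0.4,1.5,0],[0.75,3,0],[1.1,4.4,0],[1.5,5.8,0],[1.5,5.8,0]],"turn":[[0,0,0],[0,0,0],[0,0,0],[0,0,0],[0,0,0]],"gripper":[0,0,0,0,0]}'
python3 -m crank '{"travel":[[0.3,1.2,0],[0.6,2.3,0],[0.9,3.4,0],[0.9,3.4,0],[0.9,3.4,0]],"turn":[[0,0,0],[0,0,0],[0,0,0],[0,0,0],[0,0,0]],"gripper":[0,0,0,0,0]}'
python3 - <<'E'
from h import *
for n in("scene","wrist"):
    f=bot.grab_frame(n);cv2.imwrite(f"pics/{n}7.png",f["pixels"][:,:,::-1])
a=cv2.imread("pics/scene7.png")[200:460,150:410];b=cv2.imread("pics/wrist7.png")
cv2.imwrite("pics/m7.png",np.hstack([cv2.resize(a,(400,400)),cv2.resize(b,(400,400))]))
E
```

```text
clock: 7.2
position: [0.523, 0.0965, 0.0246]
tool_rot: [-3.138, -0.014, 1.322]
force: [-0.5, -2.1, 0.7]
grip_width: 0.0854
finger_force: 1.1
clock: 7.7
position: [0.5377, 0.1565, 0.0243]
tool_rot: [-3.137, -0.015, 1.325]
force: [0.4, -0.2, 0.8]
grip_width: 0.0855
finger_force: 0.0
clock: 8.2
position: [0.5463, 0.1879, 0.0245]
tool_rot: [-3.137, -0.014, 1.322]
force: [0.4, 0.1, 0.4]
grip_width: 0.0854
finger_force: 0.0
```

View pics/m7.png

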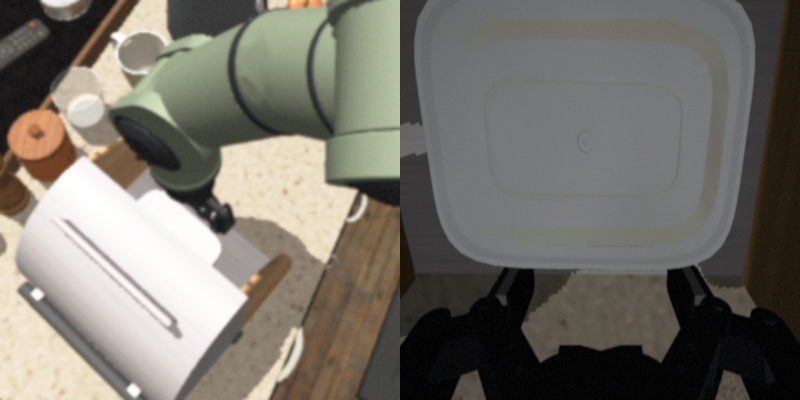

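The tub is in the bin, square and near centre (lid centre about (585,140) in the wrist half). I'll push 1.5 cm more, retreat straight back, then measure.

```bash
python3 -m crank '{"travel":[[0.2,0.8,0],[0.4,1.5,0],[0.4,1.5,0],[0.2,0,0],[-0.2,-2,0]],"turn":[[0,0,0],[0,0,0],[0,0,0],[0,0,0],[0,0,0]],"gripper":[0,0,0,0,0]}'
python3 -m crank '{"travel":[[-0.7,-3,0],[-1.7,-6,3],[-2.7,-10,7],[-3.7,-14,12],[-4.7,-18,16]],"turn":[[0,0,0],[0,0,0],[0,0,0],[0,0,0],[0,0,0]],"gripper":[0,0,0,1,1]}'
python3 - <<'E'
from h import *
for n in("scene","top"):
    f=bot.grab_frame(n);cv2.imwrite(f"pics/{n}8.png",f["pixels"][:,:,::-1])
a=cv2.imread("pics/scene8.png")[240:440,180:380];b=cv2.imread("pics/top8.png")[160:340,110:290]
cv2.imwrite("pics/m8.png",np.hstack([cv2.resize(a,(400,400)),cv2.resize(b,(400,400))]))
E
```

```text
clock: 8.8
position: [0.5441, 0.1672, 0.0244]
tool_rot: [-3.137, -0.014, 1.323]
force: [0.5, 0.0, 0.1]
grip_width: 0.0853
finger_force: 0.0
clock: 9.3
position: [0.5012, 0.0054, 0.1647]
tool_rot: [-3.137, -0.014, 1.321]
force: [0.9, 0.6, -0.0]
grip_width: 0.059
finger_force: 0.0
```

View pics/m8.png

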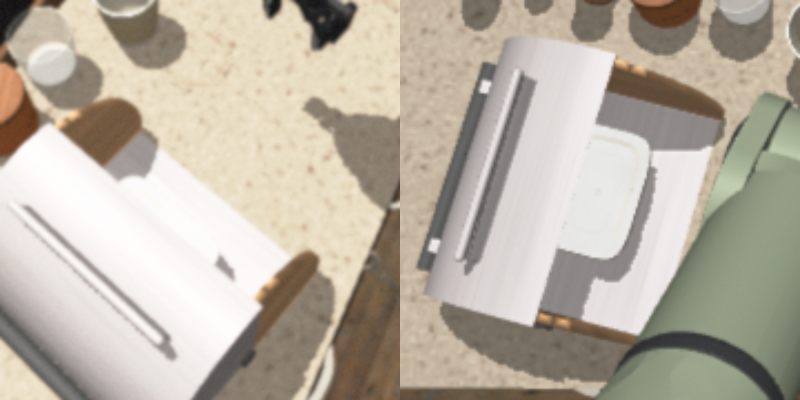

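```bash
python3 - <<'E'
from h import *
t=bot.grab_frame("top")
for q in((222.5,225.3),(211.3,276.1),(216,218),(200,273)):
    p=ray(t,q,.06)[:2]-[.552,.284]; print((p@np.array([[.25,-.968],[.968,.25]])).round(3))
E
python3 -m crank '{"travel":[[0,0,5],[0.5,2,9.5],[1.5,6,13.5],[2.7,10.5,13.5],[4,15,13.5]],"turn":[[0,0,0],[6.8,-1.7,0],[13.6,-3.4,0],[20.4,-5.2,0],[27.2,-7,0]],"gripper":[1,1,1,1,1]}'
python3 -m crank '{"travel":[[1.3,4.5,0],[2.6,9,0],[3.9,13.5,0],[5.2,18,0],[6.6,22.3,0]],"turn":[[2,-0.5,0],[2,-0.5,0],[2,-0.5,0],[2,-0.5,0],[2,-0.5,0]],"gripper":[1,1,1,1,1]}'
```

```text
[-0.063 -0.077]
[-0.073  0.054]
[-0.042 -0.091]
[-0.043  0.054]
clock: 9.95
position: [0.5432, 0.1593, 0.3]
tool_rot: [3.141, -0.511, 1.323]
force: [0.7, 0.1, -0.5]
grip_width: 0.0002
finger_force: 0.0
clock: 10.45
position: [0.6081, 0.3829, 0.2972]
tool_rot: [-3.137, -0.54, 1.322]
force: [0.6, -0.8, 0.3]
grip_width: 0.0002
finger_force: 0.0
```

Tub front edge is at x ≈ -0.068, so its centre is about (-0.018, -0.015) in the bin. Lower the fingers behind the lip, then push it over.

```bash
python3 -m crank '{"travel":[[0,0,-4],[0,0,-8],[0,0,-10.2],[0,0,-10.2],[0,0,-10.2]],"turn":[[0,0,0],[0,0,0],[0,0,0],[0,0,0],[0,0,0]],"gripper":[1,1,1,1,1]}'
python3 - <<'E'
from h import *
for n in("scene","wrist"):
    f=bot.grab_frame(n);cv2.imwrite(f"pics/{n}9.png",f["pixels"][:,:,::-1])
a=cv2.imread("pics/scene9.png")[200:460,130:390];b=cv2.imread("pics/wrist9.png")
cv2.imwrite("pics/m9.png",np.hstack([cv2.resize(a,(400,400)),cv2.resize(b,(400,400))]))
E
```

```text
clock: 10.95
position: [0.6085, 0.3805, 0.1964]
tool_rot: [-3.138, -0.54, 1.321]
force: [0.7, 1.0, 1.3]
grip_width: -0.0002
finger_force: 0.0
```

View pics/m9.png

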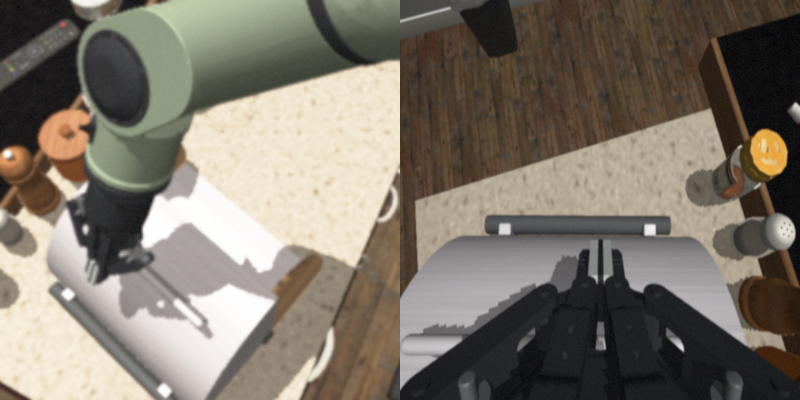

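Fingers are behind the lip (the lip is seen at left of the fingers in the wrist view, about (430,345)), clear of the door shell. Push it over.

```bash
python3 -m crank '{"travel":[[-0.65,-2.5,-0.8],[-1.1,-4.1,-0.4],[-1.5,-5.7,-0.1],[-2.2,-8.5,0.2],[-2.8,-10.6,0]],"turn":[[0,0,0],[0,0,0],[0,0,0],[0,0,0],[0,0,0]],"gripper":[1,1,1,1,1]}'
python3 -m crank '{"travel":[[-0.5,-2.1,-0.4],[-1,-4.1,-1.1],[-1.5,-5.9,-2],[-2.05,-8.2,-3.7],[-2.6,-10.2,-5.7]],"turn":[[0,0,0],[0,0,0],[0,0,0],[0,0,0],[0,0,0]],"gripper":[1,1,1,1,1]}'
python3 -m crank '{"travel":[[0,0,0],[0,0,0],[0,0,3],[0,0,7],[0,0,12]],"turn":[[0,0,0],[0,0,0],[0,0,0],[0,0,0],[0,0,0]],"gripper":[1,1,1,1,1]}'
python3 -m crank '{"travel":[[0,0,3],[0,-3,5],[0,-7,6],[0,-10,6],[0,-14,6]],"turn":[[0,0,0],[0,0,0],[0,0,0],[0,0,0],[0,0,0]],"gripper":[1,1,1,1,1]}'
python3 - <<'E'
from h import *
for n in("scene","top"):
    f=bot.grab_frame(n);cv2.imwrite(f"pics/{n}10.png",f["pixels"][:,:,::-1])
a=cv2.imread("pics/scene10.png")[200:460,130:390];b=cv2.imread("pics/top10.png")[130:340,110:320]
cv2.imwrite("pics/m10.png",np.hstack([cv2.resize(a,(400,400)),cv2.resize(b,(400,400))]))
E
```

```text
clock: 11.55
position: [0.5813, 0.2748, 0.2]
tool_rot: [3.14, -0.545, 1.325]
force: [2.3, 3.3, 8.9]
grip_width: -0.0001
finger_force: 3.7
clock: 12.05
position: [0.5551, 0.1719, 0.141]
tool_rot: [3.141, -0.542, 1.324]
force: [1.5, 2.3, -0.2]
grip_width: -0.0002
finger_force: 0.6
clock: 12.55
position: [0.5539, 0.1734, 0.2611]
tool_rot: [-3.138, -0.54, 1.322]
force: [0.7, 1.4, 0.6]
grip_width: -0.0001
finger_force: 0.0
clock: 13.05
position: [0.5545, 0.0333, 0.3215]
tool_rot: [-3.141, -0.542, 1.326]
force: [0.5, 0.6, -0.4]
grip_width: 0.0
finger_force: 0.0
```

View pics/m10.png

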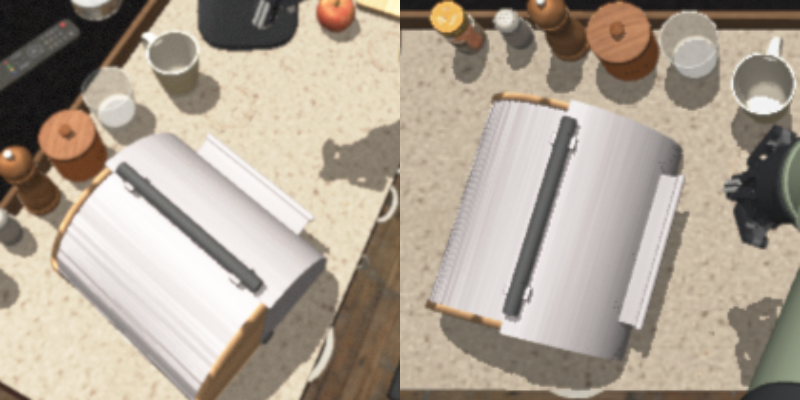

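The door is shut in both views and the mug and apple are where they were. I'll let it settle, then compare the bin area with the first picture.

```bash
for i in 1 2; do python3 -m crank '{"travel":[[0,0,0],[0,0,0],[0,0,0],[0,0,0],[0,0,0]],"turn":[[0,0,0],[0,0,0],[0,0,0],[0,0,0],[0,0,0]],"gripper":[1,1,1,1,1]}' >/dev/null; done
python3 - <<'E'
from h import *
f=bot.grab_frame("top");a=cv2.imread("pics/top0.png")[:,:,::-1]
d=np.abs(f["pixels"].astype(int)-a).max(2)
print((d[190:315,135:262]>40).sum(),(d[215:306,225:262]>40).sum())
sh,_=cv2.phaseCorrelate(np.float64(cv2.cvtColor(a[215:306,225:256].copy(),7)),np.float64(cv2.cvtColor(f["pixels"][215:306,225:256].copy(),7)));print(sh)
E
```

```text
24 24
(0.00638878648307184, -0.009279965048122563)
```

The bin looks the same as at the start, so the door is fully closed. Handing in.

```bash
python3 -c "
from workcell import bot
print(bot.job_done())"
```

```text
the job is handed in; nothing more can be done
None
```

The tub is in the bread bin at about x = -18 mm, y = -15 mm in its frame, the roll-top door is shut again (the bin matches its first picture), and the job was handed in after about 14 s; no verdict came back.

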